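# Load the board and slide it under the microscope until the click stop

## Task

Lay the board holder flat in the nest of the inspection carriage, then push the carriage along its rail under the microscope until its spring click stop catches, and leave it resting in that click, not short of it and not pushed on past it. Do not bump the microscope, and leave the tin, the lens and the phone where they are.

Things in the scene. Friction and masses are not known exactly. Their poses are not given: they have to be found in the camera images.
- station: Dark steel base plate, fixed to the bench, 400 x 120 mm, 18 mm thick, with two low rails (tops at 22 mm). Origin on the bench under the microscope's optical axis; x runs along the rail, from the robot's side to under the microscope; z up. The plate spans x -270 to +130 mm, y +-60 mm.
- carriage (a joint): Travel of the aluminium carriage along station +x, m (0 to 0.205; at 0 its centre is at station x = -155 mm). Friction 1 to 2 N. The hidden, adjustable click stop catches somewhere in 0.125 to 0.175. 60 to 85 mm before it is a light hump of about 5 N (pin riding up, not the click); in the catch the carriage resists, and over about 15 N forces it out past it.
- pin (a joint): Spring pin of the click stop, unseen inside the base, m: 0 = out, about 0.004 = pressed by the carriage's keel. Out before the carriage reaches it, pressed from the hump on, sprung out again (below 0.002) when the carriage is in the catch, pressed again past the catch.
- nest (a point): Centre of the nest floor, on the carriage deck (100 mm along the rail, 90 across), 34 mm above the bench, 4 mm to +x of the deck's centre; axes as the station. Six black lugs 6 mm high bound 69 mm (along rail) x 45 mm: one 24 mm wide in the middle of each end, one 8 mm wide at both ends of each long side, leaving 48 mm open amid the long sides for fingers.
- push_face (a point): Middle of the outer face of the carriage's push plate, facing station -x (the robot's side), 46 mm above the bench, 54 mm behind the nest's centre. The upright aluminium plate across the carriage's near end is 60 mm wide, 6 mm thick, from 24 to 60 mm above the bench.
- scope: White and black microscope fixed on the station, same origin and axes. Objective: cylinder, radius 40 mm, on the axis, rim 150 mm above the bench. Head above 190 mm: x -70 to +150, y +-60 mm. Pole radius 13 mm at x 60, y 170 mm (foot radius 45), boom to the head 185 to 265 mm high. A gripper pointing straight down behind the push plate hits the head before the catch; a tilted one clears it.
- board: Board holder: steel block 64 x 40 x 12 mm (x, y, z) with rounded edges, a green circuit board with black and silver chips on top; 110 g. Origin at the centre of its underside, x along the 64 mm side. It lies flat on the bench and may lie in the nest either way round.
- tin: Round aluminium tin, 56 mm across, 18 mm high, origin at the centre of its underside. Leave it alone.
- lens: Black round auxiliary lens, 44 mm across, 32 mm high, origin at the centre of its underside. Leave it alone.
- phone: Black phone lying flat, 150 x 72 x 9 mm, origin at the centre of its underside, x along its length. Leave it alone.
Things that resemble listed ones, but are neither listed nor needed, are in the scene too. What is shaped like the board but blue, orange or yellow is not meant.

How it is judged (in metres and radians):
On the way, in this order (a step that is already met when the one before it is completed fails the run):
1. the board holder lies flat in the nest, released (x of board in the frame of nest between -0.005 and 0.005 m and y of board in the frame of nest between -0.005 and 0.005 m and z of board in the frame of nest between -0.003 and 0.003 m and angle between the x axis of board and the x axis of nest, either way round below 0.1 rad and contact force between the fingers and board below 0.3 N), for 0.2 s.
2. the carriage is pushed into its click stop (value of joint carriage between 0.12 and 0.179 m and value of joint pin below 0.002 m), for 0.2 s.
At the end, for the whole second after the job is handed in: The board holder lies flat in the nest (within 5 mm and 0.1 rad, 3 mm in height), the carriage rests in the click stop (travel 0.12 to 0.179 m with the spring pin sprung out, below 2 mm), and both are at rest (all of step 2 and x of board in the frame of nest between -0.005 and 0.005 m and y of board in the frame of nest between -0.005 and 0.005 m and z of board in the frame of nest between -0.003 and 0.003 m and angle between the x axis of board and the x axis of nest, either way round below 0.1 rad and velocity of joint carriage between -0.005 and 0.005 m/s and linear speed of board below 0.01 m/s); the robot touches nothing.
It fails at once if the microscope is bumped (more than 4 N) (contact force between any of the arm, the fingers, board and scope above 4 N).
It fails at once if the tin is moved more than 20 mm (distance of tin from where it was at the start of the episode above 0.02 m).
It fails at once if the lens is moved more than 20 mm (distance of lens from where it was at the start of the episode above 0.02 m).
It fails at once if the phone is moved more than 20 mm (distance of phone from where it was at the start of the episode above 0.02 m).
It also fails if it takes over 61 s, if anything falls off the work surface, if the arm or the gripper's body presses on something with over 40 N, if the wrist force passes 120 N, or if a joint passes its speed limit or range.

## Robot

A 6-joint arm with a two-finger parallel gripper is mounted at the origin on the work surface. World frame = base frame: x ahead of the robot, y to its left, z up, the work surface at z = 0. Lengths are in m, angles in degrees, forces in N, time in s.
With the tool pointing down it reaches from about 0.25 to 0.725 m from the base axis. Payload 9.7 kg.
Tool frame: the origin (TCP) lies between the finger pads; the fingertips stand 19 mm ahead of it and the grasp point (between the pads) is the TCP; z points along the fingers, y is the line along which they close (so a half turn about z gives the same grasp; the last joint's range is limited). The gripper opens to 85 mm and grips with 20 to 120 N. Pads are 22 mm wide; open, the fingers measure 114 mm over their backs; the gripper's body (76 mm by 85 mm) begins 54 mm behind the grasp point. The pads swing forward as they close: fully open they stand 13 mm farther back than shut.
Start: joints at [68.927, 4.979, 10.078, 95.1, 0, 90], TCP at [0.198, 0.513, 0.25] pointing down, gripper open.
Joint ranges: [-179.16, 179.16], [-48.56, 103.87], [-65.8, 70.77], [-126.05, 130.52], [-82.76, 87.17], [-180, 180]. Speed limits (degrees/s): [127.2, 127.2, 147.25, 180, 180, 180].

## Interface

Orientations are given as [roll, pitch, yaw] about the fixed x, y, z axes, in that order (R = Rz(yaw) Ry(pitch) Rx(roll)).
In Python, from workcell import bot gives the robot as it stands. The module is installed in compiled form; this text tells all that it offers.
- The arm moves only by the shell command python3 -m crank 'ROWS' [OPENING] [FORCE]. ROWS is JSON, a list that holds one entry, the list of rows, each a list of 6 numbers: the shift along the world's x, y, z as a fraction of full scale, then the turn, a rotation vector about the world's x, y, z as a fraction of full scale. In form: [[[x, y, z, wx, wy, wz], ...]]. A call has 1 to 20 rows; each row shifts and turns the commanded pose from where the row before left it; what a row does not reach is not made up. Full scale, the value 1, is 20 mm for a shift and 0.12 rad for a turn. A row lasts 1/12 s, in which the tool goes at most 41.7 mm and 7.16 degrees, less where a joint would pass 70% of its speed; a pose out of reach is approached as far as the arm can. A call with a number of a shift or a turn outside -1 to 1 is refused whole. A call with a gripper value outside its range is refused whole. OPENING is the opening, from 0 (shut) to 1 (fully open), set as the call begins (- or left out, the last holds). The fingers move at their own pace and stop on an object; FORCE is the grip in N (left out, the last holds). Time passes only in rows, so rows that do not move let the fingers close. It gives the time, the measured TCP pose, the force, the opening and the grip force at its end, in the units of the state.
- bot.get_obs(): the state, without advancing time (a new reading comes with each control period).
- bot.camera(name): name is "scene" or "top" or "wrist"; returns the picture (400x640x3 uint8, red, green, blue); there is no depth.
- bot.camera_model(name): a dict with "vertical_fov" (degrees; the focal length in pixels is half the picture's height over the tangent of half this angle, whatever the lens; pixels are square), "cx", "cy" (the principal point, pixels), "R" (3x3) and "t" (3): a world point X has camera coordinates R X + t. Camera axes: x right, y down, z forward; pixel columns grow to the right and rows downward; lengths in m; the calibration is good to about 2 mm. A picture is of the moment at which its call begins: read the wrist's pose just before it. camera_model takes no time and is no camera call; for the wrist camera it gives the pose at the moment of the call.
- bot.job_done(): hands the job in; it is judged then, once.
The state is a dict: "time": time; "q": joint angles; "qd": joint speeds; "joint_efforts": joint torques, N m; "ee_pos": TCP position; "tcp_rot": TCP orientation; "wrist_force": force on the tool from outside, world axes, zero at the start; "torque": the same for the moment, N m; "opening": finger opening in m; "grasp_force": force on a finger pad.
Only numpy, scipy, OpenCV 4.12 (cv2) and the standard library are available. Lean on these libraries where they do the work, as an engineer would, in place of code of your own. Each camera call takes 0.05 s, during which the arm holds its last target. There are 200 camera calls.

## Working session

There is one attempt and no reset: what is moved stays moved. The work goes in short steps, Python scripts to look and compute and a shell command to move; the robot and the scene stay as the last step left them, time stands still between calls to the robot, and variables do not carry over. Pictures are saved under pics/ and viewed, at most 10 in all, crops included, and the job is handed in when it is done.

```bash
mkdir -p pics; python3 - <<'E'
from workcell import bot
import cv2,numpy as np
for n in("scene","top"):
    im=bot.camera(n);cv2.imwrite(f"pics/{n}0.png",im[...,::-1])
    m=bot.camera_model(n);print(n,{k:np.round(v,4).tolist() for k,v in m.items()})
print(bot.get_obs())
E
```

```text
scene {'vertical_fov': 45.5852, 'cx': 313.6108, 'cy': 192.676, 'R': [[0.5537, 0.8327, 0.0122], [0.6678, -0.4352, -0.6039], [-0.4976, 0.3425, -0.7969]], 't': [-0.3458, -0.3059, 1.5149]}
top {'vertical_fov': 45.5436, 'cx': 325.3689, 'cy': 197.2115, 'R': [[-0.0281, -0.9994, -0.0222], [-0.9923, 0.0305, -0.1197], [0.1203, 0.0187, -0.9926]], 't': [0.0889, 0.5471, 1.3026]}
{'time': 0.1, 'q': array([ 6.89265039e+01,  5.00849777e+00,  1.00395212e+01,  9.50992805e+01,
       -8.16986326e-04,  8.99995035e+01]), 'qd': array([-0.11931328, -0.03363049,  0.16251277, -0.02984299, -0.05555157,
        0.03467813]), 'joint_efforts': array([ 1.39576423e-03, -5.21562052e+01,  4.65655088e+01,  1.60846504e-02,
        8.27142344e-05,  1.86234303e-05]), 'ee_pos': array([0.19770071, 0.51304932, 0.2496534 ]), 'tcp_rot': array([-1.79931743e+02,  8.16394290e-04,  1.58927001e+02]), 'wrist_force': array([-0.03942347,  0.18632612,  0.25488336]), 'torque': array([ 0.01408581,  0.05359523, -0.02248929]), 'grasp_force': 0.0, 'opening': 0.08535565068787346}
```

View pics/top0.png

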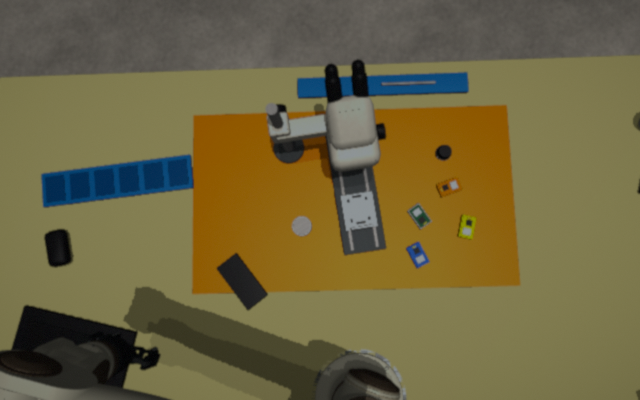

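View pics/scene0.png

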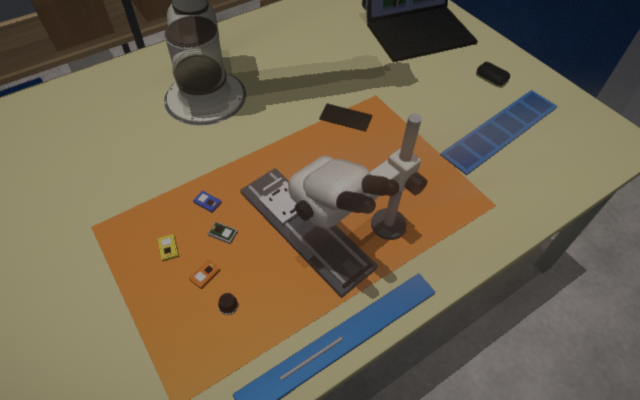

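Top view: candidates shaped like the board are green (419,215), blue (418,255), orange (449,187) and yellow (467,227). I choose green, the colour described. The carriage is at (358,211), tin (302,226), lens (444,152), phone (242,281).

```bash
cat > h.py <<'E'
from workcell import bot
import cv2,numpy as np
def ray(m,px,z):
    f=200/np.tan(np.radians(m["vertical_fov"]/2));R=np.array(m["R"]);t=np.array(m["t"])
    px=np.atleast_2d(px).astype(float)
    d=np.c_[(px[:,0]-m["cx"])/f,(px[:,1]-m["cy"])/f,np.ones(len(px))]@R
    c=-R.T@t
    return c+d*((z-c[2])/d[:,2])[:,None]
def proj(m,X):
    f=200/np.tan(np.radians(m["vertical_fov"]/2));p=np.atleast_2d(X)@np.array(m["R"]).T+m["t"]
    return p[:,:2]/p[:,2:]*f+[m["cx"],m["cy"]]
def rect(m,mask,z):
    c=max(cv2.findContours(mask.astype(np.uint8),0,2)[0],key=cv2.contourArea)
    P=ray(m,c[:,0],z)[:,:2]
    r=cv2.minAreaRect((P*1000).astype(np.float32)); return r,cv2.boxPoints(r)
E
python3 - <<'E'
from h import *
m=bot.camera_model("top");im=cv2.imread("pics/top0.png");h=cv2.cvtColor(im,cv2.COLOR_BGR2HSV)
print(im[211:220,412:428].tolist()[4])
cr=im[110:270,310:480];cv2.imwrite("pics/crop1.png",cv2.resize(cr,None,fx=4.5,fy=3.7*4.5/4.5,interpolation=2))
print("world",ray(m,[[419,215],[358,211],[302,226],[444,152],[242,281],[418,255],[449,187],[467,227]],0.01)[:,:2].round(3).tolist())
roi=np.zeros(h.shape[:2],bool);roi[120:262,325:392]=1
dark=roi&(h[...,1]<90)
# station near end corners (approx, z=.018)
print("plate",ray(m,[[344,254],[385,249],[334,172]],.018)[:,:2].round(4).tolist())
print("deck", rect(m,roi&(h[...,1]<60)&(h[...,2]>130)&(np.arange(400)[:,None]>180),.034))
print(proj(m,[[0,0,0]]))
w=bot.camera_model("wrist");print({k:np.round(v,3).tolist() for k,v in w.items()},(-np.array(w["R"]).T@w["t"]).round(3))
E
```

```text
[[72, 86, 68], [70, 82, 60], [99, 103, 89], [127, 127, 119], [137, 137, 129], [125, 126, 115], [96, 104, 86], [68, 82, 57], [52, 72, 39], [46, 67, 32], [42, 62, 27], [42, 65, 27], [48, 69, 33], [55, 73, 47], [71, 88, 80], [75, 103, 113]]
world [[0.493, -0.19], [0.51, -0.018], [0.472, 0.142], [0.673, -0.271], [0.323, 0.314], [0.381, -0.182], [0.571, -0.279], [0.456, -0.323]]
plate [[0.3899, 0.0255], [0.4006, -0.0894], [0.6231, 0.0464]]
deck (((508.6496887207031, -19.154361724853516), (97.59956359863281, 86.9919204711914), 7.407287120819092), array([[454.64957 ,  17.687263],
       [465.86472 , -68.57869 ],
       [562.6498  , -55.995987],
       [551.4347  ,  30.269966]], dtype=float32))
[[357.90327325 397.31011604]]
{'vertical_fov': 71.96, 'cx': 319.325, 'cy': 195.355, 'R': [[0.36, 0.933, -0.001], [0.887, -0.341, 0.312], [0.29, -0.113, -0.95]], 't': [-0.55, -0.041, 0.381]} [0.124 0.542 0.374]
```

View pics/crop1.png

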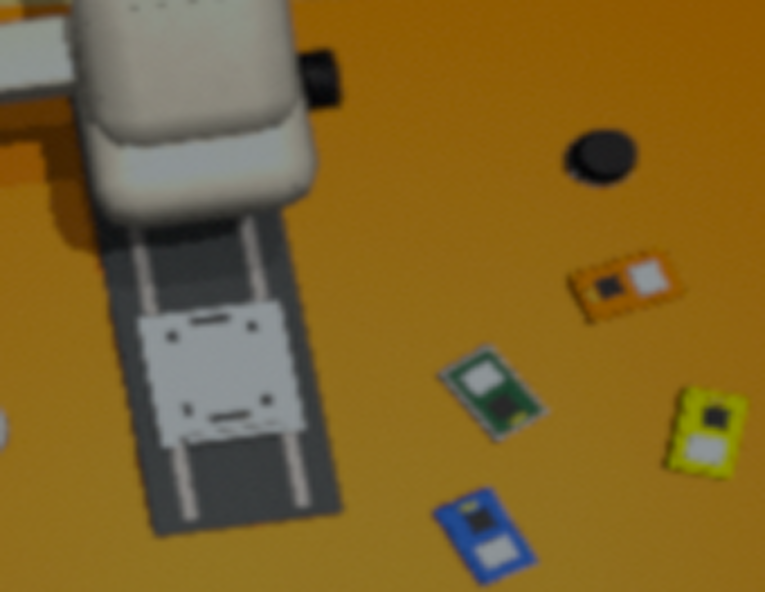

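Close crop: the green board with the steel rim is at crop (493,392); it matches the description, and the blue, orange and yellow ones do not. I'll move over it with the wrist camera toward the robot's side.

```bash
python3 -m crank '[[[0.2,-1,0,0,0,0.26],[0.2,-1,0,0,0,0.26],[0.4,-1,0,0,0,0.26],[0.4,-1,0,0,0,0.26],[0.4,-1,0,0,0,0.26],[0.4,-1,0,0,0,0.26],[0.4,-1,0,0,0,0.26],[0.4,-1,0,0,0,0.26],[0.4,-1,0,0,0,0.26],[0.4,-1,0,0,0,0.26],[0.4,-1,0,0,0,0.26],[0.4,-1,0,0,0,0.26],[0.4,-1,0,0,0,0.26],[0.4,-1,0,0,0,0.26],[0.4,-1,0,0,0,0.26],[0.4,-1,0,0,0,0.26]]]'; python3 -m crank '[[[0.4,-1,0,0,0,0.26],[0.4,-1,0,0,0,0.26],[0.4,-1,0,0,0,0.26],[0.4,-1,0,0,0,0.26],[0.4,-1,0,0,0,0.26],[0.4,-1,0,0,0,0.26],[0.4,-1,0,0,0,0.26],[0.4,-1,0,0,0,0.26],[0.4,-1,0,0,0,0.26],[0.4,-1,0,0,0,0.26],[0.4,-1,0,0,0,0.26],[0.4,-1,0,0,0,0.26],[0.5,-1,0,0,0,0.26],[0.5,-1,0,0,0,0.26],[0.5,-1,0,0,0,0.26],[0.5,-1,0,0,0,0.26],[0,0,0,0,0,0],[0,0,0,0,0,0]]]'
python3 - <<'E'
from h import *
o=bot.get_obs();print(o["q"].round(1),o["ee_pos"].round(4),o["tcp_rot"].round(2))
import pickle
m=bot.camera_model("wrist");im=bot.camera("wrist")[...,::-1].copy();cv2.imwrite("pics/w1.png",im);pickle.dump(m,open("w1.pkl","wb"))
h=cv2.cvtColor(im,cv2.COLOR_BGR2HSV)
g=cv2.morphologyEx(((h[...,0]>45)&(h[...,0]<90)&(h[...,1]>80)&(h[...,2]>25)).astype(np.uint8),3,np.ones((25,25)))
print("green",rect(m,g,.013))
E
```

```text
time: 1.43
ee_pos: [0.3179, 0.1922, 0.2501]
tcp_rot: [-180.0, -0.0, -172.4]
wrist_force: [0.0, -0.2, 0.1]
opening: 0.0854
grasp_force: 0.0
time: 2.93
ee_pos: [0.4537, -0.1274, 0.2496]
tcp_rot: [179.9, -0.1, -144.0]
wrist_force: [-0.5, 0.1, -0.6]
opening: 0.0855
grasp_force: 0.0
[-15.7  -5.7  -0.6  95.2   0.  -51.7] [ 0.4537 -0.1274  0.2496] [ 1.7992e+02 -5.0000e-02 -1.4398e+02]
green (((492.26519775390625, -187.93447875976562), (55.6072883605957, 31.444515228271484), 33.27508544921875), array([[ 460.39392, -190.04468],
       [ 477.64624, -216.33374],
       [ 524.1365 , -185.82428],
       [ 506.88416, -159.53522]], dtype=float32))
```

View pics/w1.png

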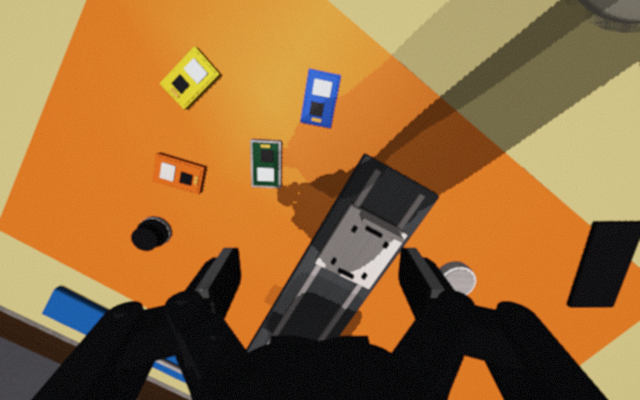

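The wrist view shows the green board at (266,163) and the nest, its black lugs around (358,252) on the carriage. Next I measure the lugs.

```bash
python3 - <<'E'
from h import *
import pickle
m=pickle.load(open("w1.pkl","rb"));im=cv2.imread("pics/w1.png");g=cv2.cvtColor(im,6)
# white-ish deck rim polygon from world estimate, then dark blobs in it
yaw=np.radians(7.4);R=np.array([[np.cos(yaw),-np.sin(yaw)],[np.sin(yaw),np.cos(yaw)]]);c=np.array([.5095,-.019])
poly=np.array([[-44,-41],[47,-41],[47,41],[-44,41]])/1000@R.T+c
pp=proj(m,np.c_[poly,np.full(4,.034)]);mask=cv2.fillPoly(np.zeros((400,640),np.uint8),[pp.round().astype(int)],1)
b=((g<45)&(mask>0)).astype(np.uint8)
n,l,s,ct=cv2.connectedComponentsWithStats(b)
for i in range(1,n):
    if s[i,4]>5: print(s[i,4],ct[i].round(1),((ray(m,ct[i],.037)[0,:2]-c)@R*1000).round(1),ray(m,ct[i],.037)[0,:2].round(4))
cv2.imwrite("pics/c2.png",cv2.resize(im[190:300,300:430],None,fx=4,fy=4,interpolation=2))
P=ray(m,pp,.034);print(pp.round(0).tolist())
E
```

```text
20 [354.  228.5] [-23.4 -22. ] [ 0.4891 -0.0438]
61 [373.4 231.4] [-32.3   3.1] [ 0.4771 -0.0201]
14 [385.1 244.4] [-23.2  27.6] [0.4829 0.0054]
16 [333.3 260.6] [ 32.6 -22.1] [ 0.5447 -0.0368]
48 [345.1 272.7] [41.6  2.1] [ 0.5504 -0.0116]
10 [363.7 275.5] [32.9 27.7] [0.5386 0.0128]
[[349.0, 209.0], [317.0, 262.0], [366.0, 285.0], [401.0, 236.0]]
```

View pics/c2.png

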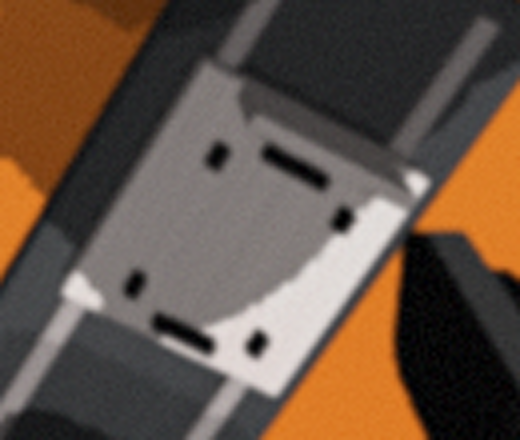

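```bash
python3 -m crank '[[[0.32,-0.5,-1,0,0,-0.065],[0.32,-0.5,-1,0,0,-0.065],[0.32,-0.5,-1,0,0,-0.065],[0.32,-0.5,-1,0,0,-0.065],[0.32,-0.5,-1,0,0,-0.065],[0.32,-0.5,-1,0,0,-0.065],[0,0,0,0,0,0],[0,0,0,0,0,0]]]'
python3 - <<'E'
from h import *
o=bot.get_obs();m=bot.camera_model("wrist");im=bot.camera("wrist")[...,::-1].copy();cv2.imwrite("pics/w2.png",im)
print(o["ee_pos"].round(4),o["tcp_rot"].round(2))
h=cv2.cvtColor(im,cv2.COLOR_BGR2HSV)
g=((h[...,0]>45)&(h[...,0]<90)&(h[...,1]>80)&(h[...,2]>25)).astype(np.uint8)
print("green",rect(m,cv2.morphologyEx(g,3,np.ones((45,45))),.013))
o=((h[...,0]>5)&(h[...,0]<28)&(h[...,1]>150)).astype(np.uint8)
x,y=proj(m,[[.4923,-.1879,.006]])[0];print(x,y)
n=((o==0)).astype(np.uint8);_,l=cv2.connectedComponents(n);print("block",rect(m,(l==l[int(y),int(x)]),.010))
E
```

```text
time: 3.65
ee_pos: [0.4914, -0.1859, 0.1297]
tcp_rot: [179.9, -0.1, -146.5]
wrist_force: [-0.2, -0.5, 0.0]
opening: 0.0854
grasp_force: 0.0
[ 0.4914 -0.1859  0.1297] [ 1.7988e+02 -7.0000e-02 -1.4654e+02]
green (((492.4851989746094, -188.08786010742188), (55.60123825073242, 32.284358978271484), 32.63452911376953), array([[ 460.3684 , -189.48636],
       [ 477.7787 , -216.67392],
       [ 524.602  , -186.68936],
       [ 507.1917 , -159.5018 ]], dtype=float32))
316.69555095957736 193.1016800660452
block (((492.56085205078125, -188.3231201171875), (66.5356674194336, 41.45917510986328), 32.864501953125), array([[ 453.36835, -188.96411],
       [ 475.86633, -223.788  ],
       [ 531.75336, -187.68213],
       [ 509.25537, -152.85825]], dtype=float32))
```

View pics/w2.png

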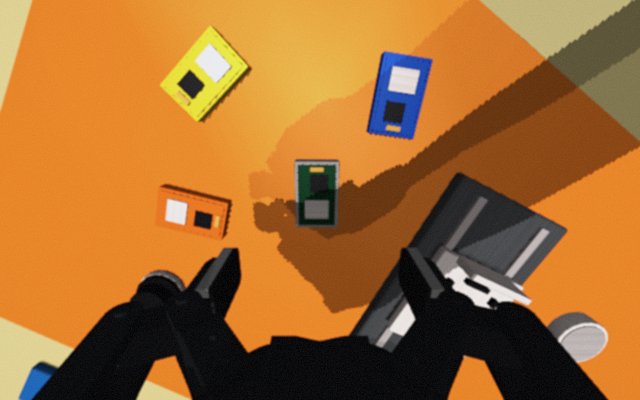

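Board block at (316,193), measured 66.5 × 41.5 mm, matching the given size. Descend and grasp.

```bash
python3 -m crank '[[[0.06,-0.11,-1,0,0,-0.1],[0,0,-1,0,0,0],[0,0,-1,0,0,0],[0,0,-1,0,0,0],[0,0,-0.8,0,0,0],[0,0,-0.4,0,0,0],[0,0,-0.2,0,0,0],[0,0,0,0,0,0],[0,0,0,0,0,0]]]'; python3 -m crank '[[[0,0,0,0,0,0],[0,0,0,0,0,0],[0,0,0,0,0,0],[0,0,0,0,0,0],[0,0,0,0,0,0],[0,0,0,0,0,0],[0,0,0,0,0,0],[0,0,0,0,0,0]]]' 0 40
```

```text
time: 4.45
ee_pos: [0.494, -0.189, 0.0237]
tcp_rot: [-179.9, 0.1, -147.2]
wrist_force: [-0.2, -0.2, 0.5]
opening: 0.0853
grasp_force: 0.0
time: 5.12
ee_pos: [0.4937, -0.1891, 0.023]
tcp_rot: [-180.0, 0.0, -147.2]
wrist_force: [-1.2, 0.9, 5.7]
opening: 0.0384
grasp_force: 40.6
```

```bash
python3 -m crank '[[[0,0,0.2,0,0,0],[0,0,0.4,0,0,0],[0,0,0.4,0,0,0],[0,0,0.5,0,0,0],[0,0,0.5,0,0,0],[0,0,0,0,0,0],[0,0,0,0,0,0]]]'
python3 - <<'E'
from h import *
print(bot.get_obs()["ee_pos"])
im=bot.camera("wrist")[...,::-1].copy();cv2.imwrite("pics/w3.png",cv2.resize(im[80:360,180:460],None,fx=2,fy=2))
E
```

```text
time: 5.7
ee_pos: [0.4939, -0.1892, 0.0633]
tcp_rot: [-179.9, 0.1, -147.2]
wrist_force: [0.2, 0.3, -1.5]
opening: 0.0385
grasp_force: 40.6
[ 0.49390299 -0.18918756  0.06327142]
```

View pics/w3.png

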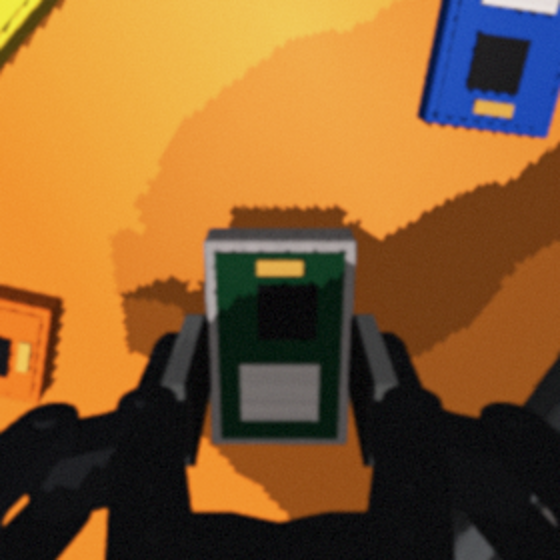

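Board is held level between the pads (crop center 283,335). I'll carry it above the nest.

```bash
python3 -m crank '[[[0,0,1,0,0,0],[0,0.5,1,0,0,-0.3],[0.1,0.9,0,0,0,-0.35],[0.1,0.9,0,0,0,-0.35],[0.1,0.9,0,0,0,-0.35],[0.1,0.9,0,0,0,-0.35],[0.1,0.9,0,0,0,-0.35],[0.1,0.9,0,0,0,-0.35],[0.1,0.9,0,0,0,-0.35],[0.1,0.9,0,0,0,-0.35],[0.1,0.6,0,0,0,-0.35],[0.07,0.4,0,0,0,-0.29],[0,0,0,0,0,0],[0,0,0,0,0,0],[0,0,0,0,0,0]]]'
python3 - <<'E'
from h import *
import pickle
o=bot.get_obs();m=bot.camera_model("wrist");im=bot.camera("wrist")[...,::-1].copy();cv2.imwrite("pics/w4.png",im);pickle.dump(m,open("w4.pkl","wb"))
print(o["q"].round(1),o["ee_pos"].round(4),o["tcp_rot"].round(2))
h=cv2.cvtColor(im,cv2.COLOR_BGR2HSV)
g=((h[...,0]>45)&(h[...,0]<90)&(h[...,1]>80)&(h[...,2]>20)).astype(np.uint8)
print("green",rect(m,cv2.morphologyEx(g,3,np.ones((45,45))),o["ee_pos"][2]-.010))
E
```

```text
time: 7.0
ee_pos: [0.5125, -0.0154, 0.1019]
tcp_rot: [-180.0, -0.0, -172.9]
wrist_force: [0.1, -0.7, -1.6]
opening: 0.0386
grasp_force: 40.8
[ -1.7  -0.4 -11.8  78.6  -0.   -8.8] [ 0.5125 -0.0154  0.1019] [-1.7999e+02 -4.0000e-02 -1.7289e+02]
green (((511.5471496582031, -14.746597290039062), (57.344749450683594, 33.836036682128906), 7.1494646072387695), array([[480.99213  ,  -1.5286295],
       [485.20328  , -35.101585 ],
       [542.1022   , -27.964565 ],
       [537.891    ,   5.608391 ]], dtype=float32))
```

View pics/w4.png

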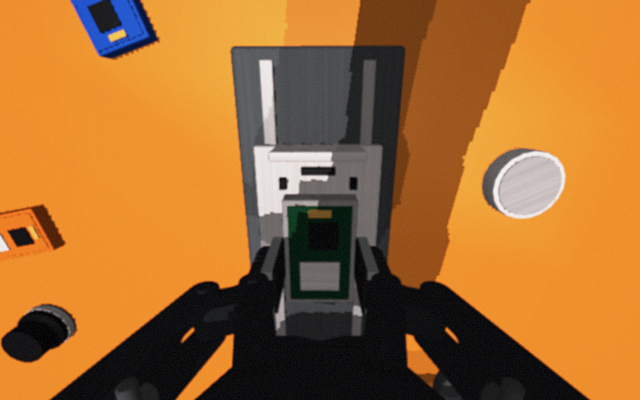

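```bash
python3 - <<'E'
from h import *
import pickle
m=pickle.load(open("w4.pkl","rb"));im=cv2.imread("pics/w4.png");g=cv2.cvtColor(im,6)
mask=np.zeros_like(g);mask[163:192,272:368]=1
n,l,s,ct=cv2.connectedComponentsWithStats(((g<50)&(mask>0)).astype(np.uint8))
a=np.radians(7.1);R=np.array([[np.cos(a),-np.sin(a)],[np.sin(a),np.cos(a)]])
for i in range(1,n):
    if s[i,4]>15: p=ray(m,ct[i],.038)[0,:2];print(s[i],ct[i].round(1),p.round(4),((p-[.5138,-.0157])@R*1000).round(1))
E
```

```text
[302 167  33   8 207] [318.6 170.6] [ 0.4769 -0.02  ] [-37.2   0.3]
[350 177   7  13  86] [353.  183.1] [0.4829 0.0053] [-28.1  24.7]
[280 178   6  11  61] [282.5 182.9] [ 0.4889 -0.0443] [-28.2 -25.3]
```

```bash
python3 -m crank '[[[0.1,-0.03,-0.6,0,0,0],[0,0,-0.6,0,0,0],[0,0,-0.4,0,0,0],[0,0,-0.3,0,0,0],[0,0,-0.2,0,0,0],[0,0,0,0,0,0],[0,0,0,0,0,0]]]'
python3 -m crank '[[[0,0,-0.05,0,0,0],[0,0,-0.04,0,0,0],[0,0,0,0,0,0],[0,0,0,0,0,0]]]'
```

```text
time: 7.63
ee_pos: [0.5147, -0.0156, 0.0602]
tcp_rot: [180.0, -0.0, -172.9]
wrist_force: [-0.8, -0.3, -1.1]
opening: 0.0389
grasp_force: 40.7
time: 7.97
ee_pos: [0.5149, -0.0156, 0.0587]
tcp_rot: [-180.0, 0.0, -172.9]
wrist_force: [1.0, 0.1, -1.6]
opening: 0.0388
grasp_force: 40.7
```

```bash
python3 -m crank '[[[0,0,-0.04,0,0,0],[0,0,-0.04,0,0,0],[0,0,0,0,0,0],[0,0,0,0,0,0]]]'
python3 -m crank '[[[0,0,-0.04,0,0,0],[0,0,0,0,0,0],[0,0,0,0,0,0]]]'
```

```text
time: 8.3
ee_pos: [0.5148, -0.0156, 0.057]
tcp_rot: [-180.0, 0.0, -172.9]
wrist_force: [0.5, 0.3, -0.5]
opening: 0.0385
grasp_force: 40.9
time: 8.55
ee_pos: [0.5153, -0.0155, 0.057]
tcp_rot: [-180.0, 0.1, -172.9]
wrist_force: [-1.2, 1.0, 5.6]
opening: 0.0384
grasp_force: 41.4
```

```bash
python3 -m crank '[[[0,0,0,0,0,0],[0,0,0,0,0,0],[0,0,0,0,0,0],[0,0,0,0,0,0],[0,0,0.2,0,0,0],[0,0,0.5,0,0,0],[-0.3,0,1,0,0,0],[-0.3,0,1,0,0,0],[-0.5,0,1,0,0,0],[0,0,0,0,0,0],[0,0,0,0,0,0]]]' 0.75
python3 - <<'E'
from h import *
o=bot.get_obs();m=bot.camera_model("wrist");im=bot.camera("wrist")[...,::-1].copy();cv2.imwrite("pics/w5.png",im)
print(o["q"].round(1),o["ee_pos"].round(4))
h=cv2.cvtColor(im,cv2.COLOR_BGR2HSV)
g=((h[...,0]>45)&(h[...,0]<90)&(h[...,1]>80)&(h[...,2]>20)).astype(np.uint8)
print("green",rect(m,cv2.morphologyEx(g,3,np.ones((45,45))),.047))
E
```

```text
time: 9.47
ee_pos: [0.4934, -0.0156, 0.132]
tcp_rot: [-180.0, 0.2, -173.0]
wrist_force: [-0.9, 0.0, 0.5]
opening: 0.0641
grasp_force: 0.0
[ -1.8  -3.6 -11.7  81.8  -0.   -8.9] [ 0.4934 -0.0156  0.132 ]
green (((514.144775390625, -15.229164123535156), (55.976383209228516, 32.656578063964844), 7.041347026824951), array([[484.3661   ,  -2.4549735],
       [488.36926  , -34.865253 ],
       [543.92346  , -28.003355 ],
       [539.9203   ,   4.406925 ]], dtype=float32))
```

View pics/w5.png

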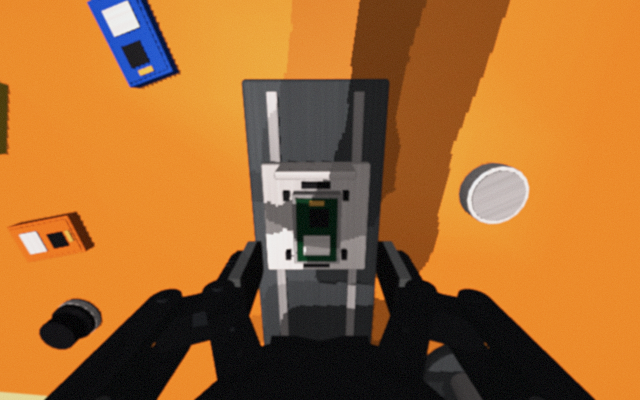

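Board lies inside all six lugs, centre at (316,230), at (0.5141,-0.0152), within 1 mm of the nest. Now shut the gripper, tilt it and go behind the push plate.

```bash
python3 -m crank '[[[-0.44,-0.07,0,0.08,-0.65,0],[-0.44,-0.07,0,0.08,-0.65,0],[-0.44,-0.07,0,0.08,-0.65,0],[-0.44,-0.07,0,0.08,-0.65,0],[-0.44,-0.07,0,0.08,-0.65,0],[-0.44,-0.07,0,0.08,-0.65,0],[-0.44,-0.07,0,0.08,-0.65,0],[-0.44,-0.07,0,0.08,-0.65,0],[-0.44,-0.07,0,0.08,-0.65,0],[-0.44,-0.07,0,0.08,-0.65,0],[0,0,0,0,0,0],[0,0,0,0,0,0]]]' 0 20
python3 - <<'E'
from workcell import bot
import numpy as np
from scipy.spatial.transform import Rotation as R
o=bot.get_obs();print(o["q"].round(1),o["ee_pos"].round(4),R.from_euler("xyz",o["tcp_rot"],degrees=True).as_matrix().round(3).tolist())
w=bot.camera_model("wrist");print((-np.array(w["R"]).T@w["t"]).round(3))
E
```

```text
time: 10.52
ee_pos: [0.4626, -0.0481, 0.13]
tcp_rot: [178.6, 41.9, -173.0]
wrist_force: [0.7, -0.5, 0.7]
opening: 0.0002
grasp_force: 0.0
[-14.8 -48.5 -52.3  46.8  15.7 -16.7] [ 0.4626 -0.0481  0.13  ] [[-0.739, -0.137, 0.659], [-0.09, 0.99, 0.105], [-0.667, 0.018, -0.745]]
[ 0.323 -0.068  0.169]
```

Joint 2 hit its range with this tilt so close in. I'll push the first ~70 mm nearly upright, and tilt farther out.

```bash
python3 -m crank '[[[0,0,0,-0.07,0.58,0],[0,0,0,-0.07,0.58,0],[0,0,0,-0.07,0.58,0],[0,0,0,-0.07,0.58,0],[-0.3,0.3,0,-0.07,0.58,0],[-0.4,0.25,0,-0.07,0.58,0],[-0.4,0.25,0,-0.07,0.58,0],[-0.4,0.25,0,-0.07,0.58,0],[-0.3,0,0,0,0,0],[0,0,0,0,0,0],[0,0,0,0,0,0]]]'
python3 - <<'E'
from workcell import bot
import numpy as np
from scipy.spatial.transform import Rotation as R
o=bot.get_obs();print(o["q"].round(1),o["ee_pos"].round(4),R.from_euler("xyz",o["tcp_rot"],degrees=True).as_matrix().round(3).tolist())
E
```

```text
time: 11.43
ee_pos: [0.4272, -0.0264, 0.1317]
tcp_rot: [178.6, 10.0, -172.9]
wrist_force: [-0.2, -0.0, -0.7]
opening: 0.0001
grasp_force: 0.0
[ -5.8 -22.3 -27.7  75.2   3.6 -12.7] [ 0.4272 -0.0264  0.1317] [[-0.977, -0.128, 0.169], [-0.122, 0.991, 0.046], [-0.173, 0.025, -0.985]]
```

```bash
python3 -m crank '[[[0,0,-1,0,0,0],[0,0,-1,0,0,0],[0,0,-1,0,0,0],[0,0,-0.7,0,0,0],[0,0,-0.3,0,0,0],[0.5,0.06,0,0,0,0],[0.3,0.04,0,0,0,0],[0.2,0.02,0,0,0,0],[0,0,0,0,0,0]]]'
python3 -m crank '[[[0.4,0.05,0,0,0,0],[0.4,0.05,0,0,0,0],[0.4,0.05,0,0,0,0],[0.4,0.05,0,0,0,0]]]'
python3 -m crank '[[[0.4,0.05,0,0,0,0],[0.4,0.05,0,0,0,0],[0.4,0.05,0,0,0,0],[0.4,0.05,0,0,0,0],[0,0,0,0,0,0]]]'
```

```text
time: 12.18
ee_pos: [0.4481, -0.0242, 0.0524]
tcp_rot: [178.6, 10.0, -172.9]
wrist_force: [-0.6, -0.7, 0.3]
opening: 0.0003
grasp_force: 0.0
time: 12.52
ee_pos: [0.4803, -0.0201, 0.0518]
tcp_rot: [178.5, 9.9, -172.9]
wrist_force: [-1.0, 0.4, 1.5]
opening: -0.0001
grasp_force: 1.0
time: 12.93
ee_pos: [0.5128, -0.016, 0.0516]
tcp_rot: [178.5, 9.9, -172.9]
wrist_force: [0.2, 0.1, -0.5]
opening: -0.0004
grasp_force: 0.0
```

```bash
python3 -m crank '[[[-0.4,-0.05,0,0,0,0],[-0.4,-0.05,0,0,0,0],[-0.4,-0.05,0,0.06,-0.5,0],[0,0,0,0.06,-0.5,0],[0,0,0,0.06,-0.5,0],[0,0,0,0.06,-0.5,0],[0,0,0,0.06,-0.5,0],[0,0,0,0.06,-0.5,0],[0,0,0,0.06,-0.5,0],[0,0,0,0.06,-0.4,0],[0,0,0,0,0,0]]]'
python3 - <<'E'
from h import *
o=bot.get_obs();print(o["q"].round(1))
for n in("wrist","scene"):
    m=bot.camera_model(n);im=bot.camera(n)[...,::-1].copy();cv2.imwrite(f"pics/{n}6.png",im)
    h=cv2.cvtColor(im,cv2.COLOR_BGR2HSV)
    g=((h[...,0]>45)&(h[...,0]<90)&(h[...,1]>80)&(h[...,2]>20)).astype(np.uint8)
    try: print(n,rect(m,cv2.morphologyEx(g,3,np.ones((15,15))),.047)[0])
    except Exception as e: print(n,e)
E
```

```text
time: 13.85
ee_pos: [0.4852, -0.0193, 0.0498]
tcp_rot: [178.5, 37.0, -173.0]
wrist_force: [-0.9, 0.4, -1.0]
opening: 0.0001
grasp_force: 0.0
[ -7.9 -38.7 -54.7  38.2  10.3 -12.1]
wrist ((-7064.53662109375, -2985.03759765625), (0.0, 0.0), 0.0)
scene ((-36.1806640625, 825.913330078125), (141.64883422851562, 37.5676155090332), 72.40160369873047)
```

View pics/scene6.png

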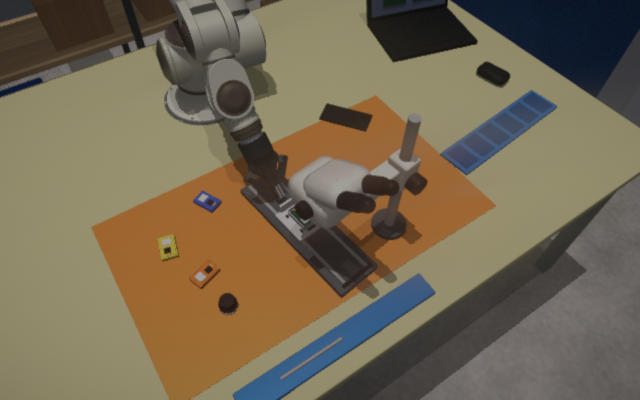

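Scene: board in the carriage at (297,213), arm tilted behind it and clear of the head. Resume pushing gently, watching force.

```bash
python3 -m crank '[[[0.3,0.04,0.05,0.01,-0.15,0],[0.3,0.04,0.05,0.01,-0.15,0],[0.2,0.03,0.05,0.01,-0.15,0],[0.2,0.03,0,0.01,-0.15,0],[0.2,0.03,0,0.01,-0.15,0],[0.2,0.02,0,0,0,0]]]'
python3 -m crank '[[[0.2,0.025,0,0,0,0],[0.2,0.025,0,0,0,0],[0.2,0.025,0,0,0,0]]]'
python3 -m crank '[[[0.15,0.02,0,0,0,0],[0.15,0.02,0,0,0,0]]]'
python3 -m crank '[[[0.15,0.02,0,0,0,0],[0.15,0.02,0,0,0,0]]]'
python3 -m crank '[[[0.15,0.02,0,0,0,0],[0.15,0.02,0,0,0,0]]]'|head -5
```

```text
time: 14.45
ee_pos: [0.5152, -0.0153, 0.0542]
tcp_rot: [178.9, 42.0, -172.7]
wrist_force: [-2.4, 0.1, 1.7]
opening: 0.0004
grasp_force: 0.9
time: 14.7
ee_pos: [0.5275, -0.0138, 0.0543]
tcp_rot: [178.9, 42.0, -172.7]
wrist_force: [-2.0, -0.3, -0.6]
opening: 0.0002
grasp_force: 0.9
time: 14.87
ee_pos: [0.5336, -0.013, 0.0544]
tcp_rot: [178.9, 42.0, -172.7]
wrist_force: [-2.2, -0.1, -0.6]
opening: -0.0
grasp_force: 0.9
time: 15.03
ee_pos: [0.5393, -0.0122, 0.0543]
tcp_rot: [178.9, 42.0, -172.7]
wrist_force: [-5.9, -0.7, 0.2]
opening: -0.0001
grasp_force: 2.7
time: 15.2
ee_pos: [0.5453, -0.0115, 0.0543]
tcp_rot: [178.9, 42.0, -172.7]
wrist_force: [-7.0, -0.4, 0.5]
opening: 0.0
```

Hump found at TCP x ≈ 0.54 (travel ≈ 0.10), so the catch should come 60 to 75 mm further, TCP x ≈ 0.60–0.615.

```bash
python3 -m crank '[[[0.15,0.02,0,0,0,0],[0.15,0.02,0,0,0,0],[0.15,0.02,0,0,0,0],[0.15,0.02,0,0,0,0]]]'|head -4
python3 -m crank '[[[0.15,0.02,0,0,0,0],[0.15,0.02,0,0,0,0],[0.15,0.02,0,0,0,0],[0.15,0.02,0,0,0,0]]]'|head -4
python3 -m crank '[[[0.15,0.02,0,0,0,0],[0.15,0.02,0,0,0,0],[0.1,0.012,0,0,0,0]]]'|head -4
python3 -m crank '[[[0.1,0.012,0,0,0,0],[0.1,0.012,0,0,0,0]]]'|head -4
```

```text
time: 15.53
ee_pos: [0.5573, -0.01, 0.0544]
tcp_rot: [178.9, 42.0, -172.7]
wrist_force: [-7.0, -1.2, 1.3]
time: 15.87
ee_pos: [0.5693, -0.0084, 0.0543]
tcp_rot: [179.0, 42.0, -172.7]
wrist_force: [-6.8, -1.1, 0.5]
time: 16.12
ee_pos: [0.5774, -0.0074, 0.0543]
tcp_rot: [179.0, 42.0, -172.7]
wrist_force: [-6.2, -0.2, 0.0]
time: 16.28
ee_pos: [0.5813, -0.0069, 0.0544]
tcp_rot: [179.0, 42.0, -172.7]
wrist_force: [-4.8, -1.3, 0.7]
```

```bash
python3 -m crank '[[[0.1,0.012,0,0,0,0],[0.1,0.012,0,0,0,0]]]'|head -4
python3 -m crank '[[[0.1,0.012,0,0,0,0],[0.1,0.012,0,0,0,0]]]'|head -4
python3 -m crank '[[[0.05,0.006,0,0,0,0],[0.05,0.006,0,0,0,0]]]'|head -4
python3 -m crank '[[[0.05,0.006,0,0,0,0],[0.05,0.006,0,0,0,0]]]'|head -4
```

```text
time: 16.45
ee_pos: [0.5853, -0.0064, 0.0544]
tcp_rot: [179.0, 42.0, -172.7]
wrist_force: [-5.7, -1.1, 1.0]
time: 16.62
ee_pos: [0.5893, -0.0059, 0.0544]
tcp_rot: [179.0, 42.0, -172.7]
wrist_force: [-5.7, -0.9, 0.7]
time: 16.78
ee_pos: [0.5913, -0.0057, 0.0544]
tcp_rot: [179.0, 42.0, -172.7]
wrist_force: [-3.9, -1.6, -0.0]
time: 16.95
ee_pos: [0.5933, -0.0054, 0.0544]
tcp_rot: [179.0, 42.1, -172.7]
wrist_force: [-3.8, -1.4, 0.3]
```

```bash
python3 -m crank '[[[0.05,0.006,0,0,0,0],[0.05,0.006,0,0,0,0]]]'|sed -n 2p\;4p
python3 -m crank '[[[0.05,0.006,0,0,0,0],[0.05,0.006,0,0,0,0]]]'|sed -n 2p\;4p
```

```text
ee_pos: [0.5953, -0.0051, 0.0545]
wrist_force: [-3.1, -1.2, -0.7]
ee_pos: [0.5973, -0.0049, 0.0545]
wrist_force: [-4.1, -2.0, -1.2]
```

```bash
python3 -m crank '[[[0.05,0.006,0,0,0,0]]]'|sed -n 2p\;4p
python3 -m crank '[[[0.05,0.006,0,0,0,0]]]'|sed -n 2p\;4p
```

```text
ee_pos: [0.5983, -0.0047, 0.0544]
wrist_force: [-3.8, -1.5, -2.1]
ee_pos: [0.5993, -0.0046, 0.0545]
wrist_force: [-4.6, -2.1, -2.1]
```

```bash
python3 -m crank '[[[0.05,0.006,0,0,0,0]]]'|sed -n 2p\;4p
python3 -m crank '[[[0.05,0.006,0,0,0,0]]]'|sed -n 2p\;4p
```

```text
ee_pos: [0.6003, -0.0045, 0.0545]
wrist_force: [-4.4, -1.9, -1.9]
ee_pos: [0.6013, -0.0044, 0.0545]
wrist_force: [-4.0, -2.7, -2.1]
```

```bash
python3 -m crank '[[[0.05,0.006,0,0,0,0]]]'|sed -n 2p\;4p
python3 -m crank '[[[0.05,0.006,0,0,0,0]]]'|sed -n 2p\;4p
```

```text
ee_pos: [0.6023, -0.0042, 0.0545]
wrist_force: [-4.8, -2.2, -2.0]
ee_pos: [0.6033, -0.0041, 0.0545]
wrist_force: [-4.9, -2.3, -2.0]
```

```bash
python3 - <<'E'
from workcell import bot
import numpy as np
o=bot.get_obs();F=o["wrist_force"];T=o["torque"];p=o["ee_pos"]
print(F.round(2),T.round(3),o["q"].round(1))
tip=np.array([.020,.0025,-.0085])
print("M about TCP if tip",np.cross(tip,F).round(3))
# least-norm line of action point
r=np.cross(F,T)/(F@F);print("line pt rel to ref",r.round(3),"dir",(F/np.linalg.norm(F)).round(2))
E
python3 -m crank '[[[0.05,0.006,0,0,0,0]]]'|sed -n 2p\;4p
```

```text
[-4.94 -2.29 -2.01] [-0.362  1.541 -0.134] [ -4.2 -21.  -46.6  23.    8.7  -8.6]
M about TCP if tip [-0.025  0.082 -0.033]
line pt rel to ref [ 0.101  0.002 -0.25 ] dir [-0.85 -0.39 -0.35]
ee_pos: [0.6043, -0.004, 0.0545]
wrist_force: [-3.3, -1.9, -2.4]
```

The force's line of action passes through the fingertip, so only the push plate is touched. Continue.

```bash
python3 -m crank '[[[0.05,0.006,0,0,0,0]]]'|sed -n 2p\;4p
python3 -m crank '[[[0.05,0.006,0,0,0,0]]]'|sed -n 2p\;4p
```

```text
ee_pos: [0.6053, -0.0039, 0.0545]
wrist_force: [-3.6, -1.7, -2.5]
ee_pos: [0.6066, -0.0036, 0.0549]
wrist_force: [-2.2, -0.1, -0.7]
```

```bash
python3 -m crank '[[[0.05,0.006,0,0,0,0]]]'|sed -n 2p\;4p
python3 -m crank '[[[0.05,0.006,0,0,0,0]]]'|sed -n 2p\;4p
```

```text
ee_pos: [0.6083, -0.0034, 0.0558]
wrist_force: [-0.6, -0.2, -0.3]
ee_pos: [0.6093, -0.0033, 0.056]
wrist_force: [0.2, -0.4, 1.4]
```

```bash
python3 -m crank '[[[0.05,0.006,0,0,0,0]]]'|sed -n 2p\;4p
```

```text
ee_pos: [0.6101, -0.0033, 0.0557]
wrist_force: [-0.4, -0.4, 0.5]
```

Force vanished at TCP x ≈ 0.607: the carriage has snapped ahead. Confirm with half-millimetre steps.

```bash
python3 -m crank '[[[0.025,0.003,0,0,0,0],[0,0,0,0,0,0]]]'|sed -n 2p\;4p
python3 -m crank '[[[0.025,0.003,0,0,0,0],[0,0,0,0,0,0]]]'|sed -n 2p\;4p
```

```text
ee_pos: [0.6102, -0.0033, 0.055]
wrist_force: [-0.7, 0.3, 0.6]
ee_pos: [0.6104, -0.0032, 0.0547]
wrist_force: [0.8, -0.4, -0.4]
```

```bash
python3 -m crank '[[[0.025,0.003,0,0,0,0],[0,0,0,0,0,0]]]'|sed -n 2p\;4p
```

```text
ee_pos: [0.6109, -0.0032, 0.0547]
wrist_force: [0.6, 1.3, -0.1]
```

```bash
python3 -m crank '[[[0.025,0.003,0,0,0,0],[0,0,0,0,0,0]]]'|sed -n 2p\;4p
```

```text
ee_pos: [0.6114, -0.0032, 0.0547]
wrist_force: [-0.7, 0.1, -1.0]
```

```bash
python3 -m crank '[[[0.025,0.003,0,0,0,0],[0,0,0,0,0,0]]]'|sed -n 2p\;4p
```

```text
ee_pos: [0.6118, -0.0031, 0.0546]
wrist_force: [-0.7, -0.2, 0.6]
```

```bash
python3 -m crank '[[[0.025,0.003,0,0,0,0],[0,0,0,0,0,0]]]'|sed -n 2p\;4p
```

```text
ee_pos: [0.6123, -0.003, 0.0546]
wrist_force: [-0.9, -0.3, -0.2]
```

```bash
python3 -m crank '[[[0.025,0.003,0,0,0,0],[0,0,0,0,0,0]]]'|sed -n 2p\;4p
```

```text
ee_pos: [0.6128, -0.003, 0.0546]
wrist_force: [-0.1, -0.2, -0.0]
```

```bash
python3 -m crank '[[[0.025,0.003,0,0,0,0],[0,0,0,0,0,0]]]'|sed -n 2p\;4p
```

```text
ee_pos: [0.6133, -0.0029, 0.0546]
wrist_force: [-1.8, 0.3, 0.7]
```

```bash
python3 - <<'E'
from h import *
w=bot.camera_model("wrist");im=bot.camera("wrist");g=cv2.cvtColor(im,cv2.COLOR_RGB2GRAY);cv2.imwrite("pics/w7.png",g)
u=np.array([.9923,.1236]);v=np.array([-.1236,.9923]);f0=np.array([.4602,-.0224])
a=[(T,s) for T in(.165,.170,.175,.180,.190,.205) for s in(-.03,.03)]
print(proj(w,[[*(f0+u*T+v*s),.060] for T,s in a]).round(0).tolist())
m=bot.camera_model("scene");s=bot.camera("scene");cv2.imwrite("pics/s7.png",s[...,::-1]);gs=cv2.cvtColor(s,cv2.COLOR_RGB2GRAY)
# deck near-edge corners/-y side edge at z=.034 in scene: brightness along rail just inside the deck's -y edge
c=np.array([.5138,-.0157])-.004*u
for off in(-.040,-.036):
    xs=np.arange(.06,.26,.004);P=proj(m,[[*(c+u*(x)+v*off),.034] for x in xs])
    print(off,[(int(1000*x),int(cv2.getRectSubPix(gs,(1,1),tuple(map(float,p)))[0,0])) for x,p in zip(xs,P)])
E
```

```text
[[262.0, 282.0], [373.0, 281.0], [264.0, 284.0], [372.0, 283.0], [265.0, 286.0], [370.0, 285.0], [266.0, 288.0], [368.0, 287.0], [269.0, 291.0], [366.0, 290.0], [272.0, 296.0], [362.0, 295.0]]
-0.04 [(60, 93), (64, 68), (68, 63), (72, 63), (76, 63), (80, 63), (84, 64), (88, 64), (92, 65), (96, 83), (100, 105), (104, 109), (108, 110), (112, 108), (116, 99), (120, 80), (124, 81), (128, 95), (132, 96), (136, 97), (140, 99), (144, 100), (148, 101), (152, 101), (156, 89), (160, 97), (164, 79), (168, 76), (172, 76), (176, 76), (180, 76), (184, 77), (188, 77), (192, 76), (196, 78), (200, 77), (204, 90), (208, 108), (212, 98), (216, 114), (220, 132), (224, 90), (228, 72), (232, 102), (236, 106), (240, 111), (244, 110), (248, 110), (252, 109), (256, 108)]
-0.036 [(60, 63), (64, 63), (68, 58), (72, 58), (76, 57), (80, 57), (84, 59), (88, 58), (92, 56), (96, 60), (100, 83), (104, 93), (108, 98), (112, 98), (116, 69), (120, 59), (124, 70), (128, 75), (132, 77), (136, 77), (140, 77), (144, 77), (148, 77), (152, 77), (156, 76), (160, 76), (164, 77), (168, 76), (172, 75), (176, 76), (180, 77), (184, 76), (188, 77), (192, 76), (196, 76), (200, 77), (204, 78), (208, 79), (212, 78), (216, 80), (220, 85), (224, 74), (228, 57), (232, 62), (236, 83), (240, 93), (244, 94), (248, 95), (252, 95), (256, 95)]
```

The scene image's brightness profile puts the deck edges at 124 and 224 mm, so travel ≈ 0.174. One light probe to confirm it resists.

```bash
python3 -m crank '[[[0.025,0.003,0,0,0,0],[0,0,0,0,0,0]]]'|sed -n 2p\;4p
```

```text
ee_pos: [0.6138, -0.0028, 0.0546]
wrist_force: [-2.5, -1.1, 0.7]
```

```bash
python3 -m crank '[[[0.025,0.003,0,0,0,0],[0,0,0,0,0,0]]]'|sed -n 2p\;4p
```

```text
ee_pos: [0.6142, -0.0028, 0.0546]
wrist_force: [-3.5, -1.1, 0.8]
```

```bash
python3 -m crank '[[[0.025,0.003,0,0,0,0],[0,0,0,0,0,0]]]'|sed -n 2p\;4p
```

```text
ee_pos: [0.6146, -0.0027, 0.0546]
wrist_force: [-6.9, -1.2, 2.5]
```

```bash
python3 -m crank '[[[0.025,0.003,0,0,0,0],[0,0,0,0,0,0]]]'|sed -n 2p\;4p
```

```text
ee_pos: [0.615, -0.0027, 0.0546]
wrist_force: [-9.7, -1.7, 5.1]
```

Resistance climbs steeply (9.7 N), so it is in the catch. Back off.

```bash
python3 -m crank '[[[-0.1,-0.012,0,0,0,0],[-0.3,-0.037,0,0,0,0],[-0.6,-0.075,0,0,0,0],[-0.6,-0.075,0,0,0,0],[-0.4,-0.05,0,0,0,0],[0,0,0,0,0,0],[0,0,0,0,0,0],[0,0,0,0,0,0],[0,0,0,0,0,0]]]'|head -4
python3 - <<'E'
from h import *
u=np.array([.9923,.1236]);v=np.array([-.1236,.9923]);c=np.array([.5138,-.0157])-.004*u
m=bot.camera_model("scene");gs=cv2.cvtColor(bot.camera("scene"),cv2.COLOR_RGB2GRAY)
for off in(-.040,-.036):
    xs=np.r_[np.arange(.108,.136,.004),np.arange(.212,.240,.004)];P=proj(m,[[*(c+u*x+v*off),.034] for x in xs])
    print(off,[(int(1000*x),int(cv2.getRectSubPix(gs,(1,1),tuple(map(float,p)))[0,0])) for x,p in zip(xs,P)])
E
```

```text
time: 21.13
ee_pos: [0.5758, -0.0076, 0.055]
tcp_rot: [179.0, 42.1, -172.7]
wrist_force: [0.9, -0.3, 0.1]
-0.04 [(108, 109), (112, 108), (116, 99), (120, 80), (124, 81), (128, 96), (132, 96), (136, 97), (212, 97), (216, 114), (220, 132), (224, 97), (228, 73), (232, 102), (236, 107)]
-0.036 [(108, 99), (112, 97), (116, 68), (120, 59), (124, 66), (128, 76), (132, 78), (136, 77), (212, 78), (216, 81), (220, 85), (224, 81), (228, 58), (232, 60), (236, 83)]
```

Carriage edges unchanged, in the catch, with the arm clear of everything. Hand in.

```bash
python3 -c "
from workcell import bot
print(bot.job_done())"
```

```text
the job is handed in; nothing more can be done
None
```

I handed the job in with the board flat in the nest (about 1 mm off centre before the push) and the carriage in its click stop at about 0.174 m travel; there it resisted a 9.7 N probe, and the arm is backed clear, but no verdict came back.

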